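# Seat the doll bottom in the vise and hold the sanding block flat on its foot

## Robot

A 6-joint arm with a two-finger parallel gripper is mounted at the origin on the work surface. World frame = base frame: x ahead of the robot, y to its left, z up, the work surface at z = 0. Lengths are in mm, angles in rad, forces in N, time in s.
With the tool pointing down it reaches from about 150 to 775 mm from the base axis. Payload 6.1 kg.
Tool frame: the origin (TCP) lies midway between the tips of the shut fingers; the grasp point (between the pads) lies 19 mm behind it (arm.grip_point_offset is the distance from the TCP to the grasp point, in mm); z points along the fingers, y is the direction in which the jaws open and shut (so a half turn about z gives the same grasp; the last joint's range is limited). The gripper opens to 85 mm and grips with 20 to 120 N. Pads are 22 mm wide; open, the fingers measure 114 mm over their backs; the gripper's body (76 mm by 85 mm) begins 54 mm behind the grasp point. The pads swing forward as they close: fully open they stand 13 mm farther back than shut.
Start: joints at [1.126, 0.126, -0.04, 1.405, 0, 1.571], TCP at [225.887, 473.902, 231.295] pointing down, gripper open.
Joint ranges: [-2.72, 2.72], [-0.95, 1.95], [-1.27, 1.35], [-1.78, 2.02], [-1.46, 1.47], [-3.14, 3.14]. Speed limits (rad/s): [2.39, 2.39, 3.01, 3.14, 3.14, 3.14].

## Interface

Orientations are given as a rotation vector (axis times angle).
In Python, from plant import arm gives the robot as it stands.
- The arm moves only by the tool carry_out, never from a script. Its argument "rows" is a list of rows, each an object of numbers: "dx", "dy", "dz": the shift along the world's x, y, z in m; "wx", "wy", "wz": the turn, a rotation vector about the world's x, y, z in rad. In form: [{"dx": .., "dy": .., "dz": .., "wx": .., "wy": .., "wz": ..}, ...]. A call has 1 to 10 rows; each row is the pose to reach, as a shift and turn from the pose commanded when the call began; what a row does not reach only later rows make up. A row lasts 1/8 s, in which the tool goes at most 62.5 mm and 10.7 degrees, less where a joint would pass 70% of its speed; a pose out of reach is approached as far as the arm can. A call with a gripper value outside its range is refused whole. "jaw" is the finger opening in m, from 0 to 0.0854, set as the call begins (left out, the last holds). The fingers move at their own pace and stop on an object; "grip_force" is the grip in N (left out, the last holds). Time passes only in rows, so rows that repeat a pose let the fingers close. It gives the time, the measured TCP pose, the force and the opening at its end, in the units of the state.
- arm.state(): the state, without advancing time (a new reading comes with each control period).
- arm.snapshot(name): name is "scene" or "top"; returns the picture (420x560x3 uint8, red, green, blue); there is no depth.
- arm.calibration(name): a dict with "fov_y" (degrees; the focal length in pixels is half the picture's height over the tangent of half this angle, whatever the lens; pixels are square), "cx", "cy" (the principal point, pixels), "extrinsics" (4x4, takes a point from camera to world coordinates). Camera axes: x right, y up, looking along -z (the intrinsics and any distortion apply to the point x, -y, -z); pixel columns grow to the right and rows downward; lengths in mm; the calibration is good to about 2 mm. A picture is of the moment at which its call begins. calibration takes no time and is no camera call.
- arm.sign_off(): hands the job in, once; it reports no verdict.
The state is a dict: "t": time; "q": joint angles; "joint_velocities": joint speeds; "joint_efforts": joint torques, N m; "tool_pos": TCP position; "tcp_rot": TCP orientation; "ft_force": force on the tool from outside, world axes, zero at the start; "ft_torque": the same for the moment, N m; "opening": opening from 0.0 (shut) to 1.0 (fully open).
Only numpy, scipy, OpenCV 4.12 (cv2) and the standard library are available. Lean on these libraries where they do the work, as an engineer would, in place of code of your own. Each camera call takes 0.05 s, during which the arm holds its last target.

## Task

With nothing in the gripper, first press the birch doll bottom fully home between the vise's wooden jaw pads, so that it rests on the bed of the vise. Then pick up the yellow sanding block by its grip, tilt it to match the sloping foot of the doll and lay its abrasive sole flush on it, covering the whole foot, and finish while still gripping the block and holding it there with a light, steady push. Leave the other things on the bench where they are.

Things in the scene. Friction and masses are not known exactly. Their poses are not given: they have to be found in the camera images.
- vise: small cast iron tilting vise, fixed by two steel holdfasts on its foot (250 mm along its x, 112 in y, 72 high). Origin on the bench under its middle, z up. Its head turns on a pin along y, 62 mm up, and leans to the vise's -x. Two green jaws 75 mm wide with beech pads grip the doll bottom along y; the jaws reach y = -70 mm, the screw and its 115 mm tommy bar y = +150 mm
- vise_head (a joint): lean of the vise head in rad, 0.14 to 0.42, different each time; 0 would have the doll's axis upright, positive leans its foot towards the vise's -x side (roughly the robot). Locked by its clamp bolt: it does not give under working forces
- doll_fit (a joint): how far the doll bottom has been pushed down between the pads along its own axis, in m: starts at 0 to 0.004, fully home (rim on the bed) at 0.010. The jaws are only lightly nipped up: about 7 N along the axis moves it, and it stays where it is left
- foot (a point): centre of the flat foot of the birch doll bottom, held upside down: disc 45 mm across, slightly darker than the belly. z is the outward normal of the foot (the leaning doll axis), y is level along the jaws' closing line. Doll 60 mm across, 62 long. Home, the foot is 98 mm from the pin and 18 mm above the pads' tops; up to 10 mm more before
- sander: loose yellow plastic hand sanding block, 0.1 to 0.2 kg, starts sole down on the bench. Flat sole 110 (x) x 70 (y) x 10 mm, brown abrasive underneath; centred on it a grip ridge 88 (x) x 34 (y) mm from 10 to 44 mm above the underside (17 mm high clamp bars at the sole's x ends). Origin at the centre of the underside (abrasive face), z up through the ridge
- bevel_square: bystander: sliding bevel with dark wooden stock 130 mm and steel blade 200 mm, lying flat; origin under the middle of the stock
- collet_ring_a: bystander: brass collet ring 48 mm across, 16 mm high; origin under its middle
- collet_ring_b: bystander: brass collet ring 40 mm across, 14 mm high; origin under its middle
- doll_top: bystander: bare birch top half of a doll, 59 mm across, 82 mm high; origin under its middle
- painted_doll: bystander: painted nesting doll, 62 mm across, 122 mm high; origin under its middle
- gouge: bystander: turning gouge 300 mm long with dark wooden handle, lying on the bench along its x; origin about its middle
- wax_jar: bystander: amber glass jar of wax, 64 mm across, 62 mm high; origin under its middle
- dust_brush: bystander: bench brush lying along its x; origin about its middle
There are look-alikes about, which are no part of the job. There is more than one size of the sander; the one meant has the size given above.

How it is judged (in metres and radians):
On the way, in this order (a step that is already met when the one before it is completed fails the run):
1. the doll bottom is pressed fully home while the sanding block still lies on the bench (value of joint doll_fit above 0.0085 m and height (world z) of sander below 0.01 m and contact force between the fingers and sander below 0.5 N), for 0.2 s.
2. the sanding block is lifted off the bench in the gripper (height (world z) of sander above 0.05 m and contact force between the fingers and sander above 2 N), for 0.2 s.
At the end, for the whole second after the job is handed in: doll bottom home within 1.5 mm; block still gripped, sole down and still, square to the foot within 0.045 rad, foot plane within 2.5 mm of the sole, foot wholly under it (centre within 32 mm along, 13 mm across), pushed on with 3 to 25 N (value of joint doll_fit above 0.0085 m and angle between the z axis of sander and the z axis of foot, either way round below 0.045 rad and angle between sander's own z axis and vertical below 1 rad and z of foot in the frame of sander between -0.0025 and 0.0025 m and x of foot in the frame of sander between -0.032 and 0.032 m and y of foot in the frame of sander between -0.013 and 0.013 m and contact force between sander and vise between 3 and 25 N and contact force between the fingers and sander above 3 N and linear speed of sander below 0.02 m/s); the arm keeps its last pose, push and grip.
It fails at once if another thing on the bench is pushed away by more than 30 mm (distance of any of bevel_square, collet_ring_a, collet_ring_b, doll_top, painted_doll, gouge, wax_jar, dust_brush from where it was at the start of the episode above 0.03 m).
It also fails if it takes over 51 s, if anything falls off the work surface, if the arm or the gripper's body presses on something with over 40 N, if the wrist force passes 120 N, or if a joint passes its speed limit or range.

## Working session

There is one attempt and no reset: what is moved stays moved. The work goes in short steps, Python scripts to look and compute and a tool call to move; the robot and the scene stay as the last step left them, time stands still between calls to the robot, and variables do not carry over. Pictures are saved under pics/ and viewed, and the job is handed in when it is done.

Besides the shell and the picture viewer there is one more tool, called after "Request:" in YAML: its name, and indented under it one key for each argument. carry_out: Moves the arm, as the interface text tells. Its arguments: {"type":"object","properties":{"rows":{"type":"array"},"jaw":{"type":"number"},"grip_force":{"type":"number"}},"required":["rows"]}

```bash
ls; mkdir -p pics; python3 - <<'E'
from plant import arm
import cv2
for n in("scene","top"):
    im=arm.snapshot(n); cv2.imwrite(f"pics/{n}0.png",im[:,:,::-1])
    print(n,arm.calibration(n))
print(arm.state(), arm.grip_point_offset)
E
```

```text
pics
scene {'fov_y': 47.56594207841912, 'cx': 274.2317311877207, 'cy': 209.95992397262594, 'extrinsics': array([[ 8.33985810e-01, -3.37745256e-01,  4.36343684e-01,
         1.17958953e+03],
       [ 5.51461192e-01,  4.83053351e-01, -6.80110295e-01,
        -9.27152097e+02],
       [ 1.89267469e-02,  8.07828943e-01,  5.89113042e-01,
         9.47039373e+02],
       [ 0.00000000e+00,  0.00000000e+00,  0.00000000e+00,
         1.00000000e+00]])}
top {'fov_y': 48.643799301196424, 'cx': 276.81051380008716, 'cy': 204.74034580873234, 'extrinsics': array([[-1.02216895e-03,  9.92147633e-01, -1.25068099e-01,
         3.93107355e+02],
       [-9.99942594e-01, -2.34806005e-03, -1.04544002e-02,
        -1.11162162e+01],
       [-1.06659758e-02,  1.25050233e-01,  9.92093078e-01,
         1.46358911e+03],
       [ 0.00000000e+00,  0.00000000e+00,  0.00000000e+00,
         1.00000000e+00]])}
{'t': 0.1, 'q': array([ 1.12599453e+00,  1.26317314e-01, -4.04969210e-02,  1.40540654e+00,
       -1.99552711e-05,  1.57079625e+00]), 'joint_velocities': array([-5.73347750e-04, -2.24807823e-03,  2.69792684e-03, -1.26549400e-03,
       -1.65069776e-03,  8.77188569e-05]), 'joint_efforts': array([-1.16695464e-03, -4.36904848e+01,  3.53603196e+01,  1.37148620e-02,
        1.40469620e-04,  1.56722524e-05]), 'tool_pos': array([225.74358081, 473.58094455, 230.61220548]), 'tcp_rot': array([-6.92882136e-01, -3.06392921e+00,  2.18911562e-03]), 'ft_force': array([-0.16743506,  0.03389681,  0.32072034]), 'ft_torque': array([-0.01207891,  0.01633396,  0.03888664]), 'opening': 1.0017371470635272} 18.700000000000003
```

View pics/scene0.png

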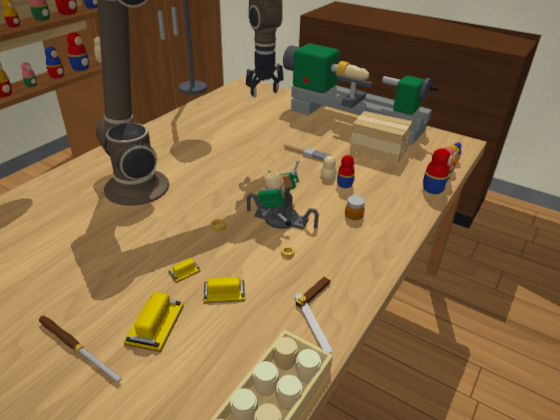

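View pics/top0.png

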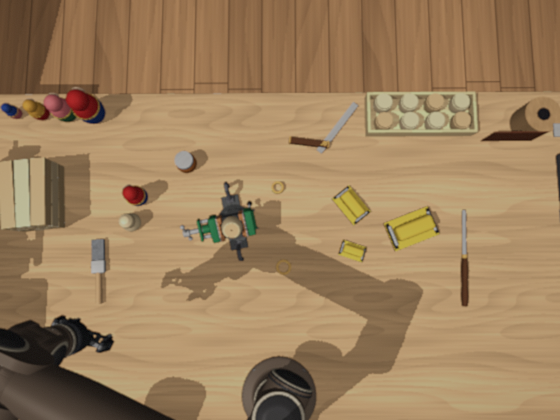

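The top picture shows three yellow blocks, at (351,205), (413,229) and (352,251). The vise is at about (233,229), with the doll foot facing up. I'll measure each block and look at close crops.

```bash
cat > h.py <<'E'
import numpy as np, cv2
from plant import arm
def cam(n):
    c=arm.calibration(n); f=210/np.tan(np.radians(c['fov_y']/2)); return f,c['cx'],c['cy'],np.array(c['extrinsics'])
def ray(n,u,v):
    f,cx,cy,E=cam(n); d=np.array([(u-cx)/f,-(v-cy)/f,-1.]); return E[:3,3],E[:3,:3]@d
def onz(n,u,v,z):
    o,d=ray(n,u,v); return o+d*(z-o[2])/d[2]
def proj(n,p):
    f,cx,cy,E=cam(n); q=E[:3,:3].T@(np.asarray(p,float)-E[:3,3]); return np.array([cx+f*q[0]/-q[2], cy-f*q[1]/-q[2]])
def tri(a,b):
    # a=(name,u,v)
    o1,d1=ray(*a);o2,d2=ray(*b)
    A=np.stack([d1,-d2],1); s=np.linalg.lstsq(A,o2-o1,rcond=None)[0]
    p1=o1+s[0]*d1;p2=o2+s[1]*d2
    return (p1+p2)/2,np.linalg.norm(p1-p2)
E
python3 - <<'E'
from h import *
im=cv2.imread('pics/top0.png'); hsv=cv2.cvtColor(im,cv2.COLOR_BGR2HSV)
print(arm.calibration('top').keys())
m=cv2.inRange(hsv,(22,180,80),(34,255,255))
n,l,s,c=cv2.connectedComponentsWithStats(m)
for i in range(1,n):
    if s[i,4]>100:
        cs,_=cv2.findContours((l==i).astype('uint8'),0,2); r=cv2.minAreaRect(cs[0]); b=cv2.boxPoints(r)
        P=np.array([onz('top',*p,10)[:2] for p in b]); print(i,s[i],np.round(r[0],1),np.linalg.norm(P-np.roll(P,1,0),axis=1).round(),P.mean(0).round(1))
for nm,x,y,w,h,k in(('top',320,170,130,100,6),('top',175,175,110,85,7)):
    im=cv2.imread(f'pics/{nm}0.png'); cv2.imwrite(f'pics/c_{nm}_{x}.png',cv2.resize(im[y:y+h,x:x+w],None,fx=k,fy=k,interpolation=cv2.INTER_CUBIC))
im=cv2.imread('pics/scene0.png')
cv2.imwrite('pics/c_sc_v.png',cv2.resize(im[160:240,235:335],None,fx=7,fy=7,interpolation=cv2.INTER_CUBIC))
cv2.imwrite('pics/c_sc_s.png',cv2.resize(im[255:350,120:255],None,fx=5,fy=5,interpolation=cv2.INTER_CUBIC))
# check
print(proj('top',[0,0,0]),proj('scene',[0,0,0]),proj('top',[226,474,231]),proj('scene',[226,474,231]))
E
```

```text
dict_keys(['fov_y', 'cx', 'cy', 'extrinsics'])
[278.43221781 394.52519823] [137.02846826 187.23650301] [ 95.20841949 328.33203486] [264.61244731  98.08150328]
```

View pics/c_top_320.png

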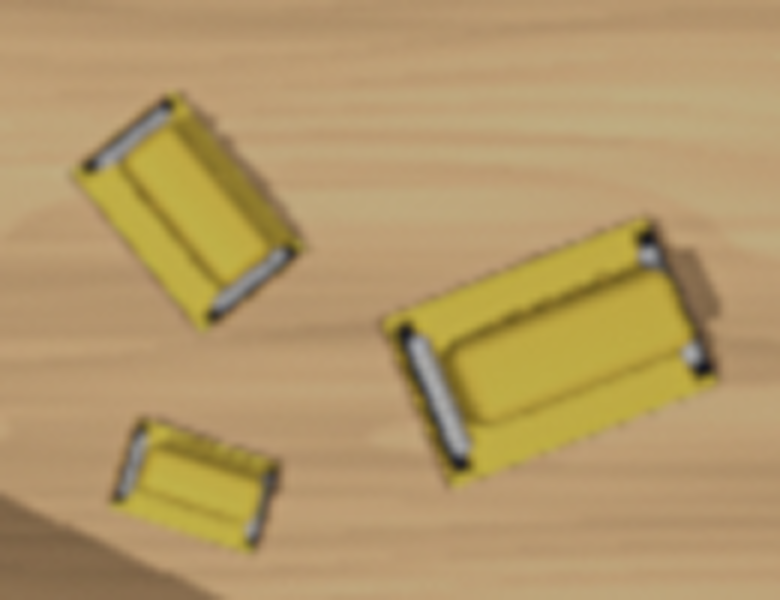

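View pics/c_top_175.png

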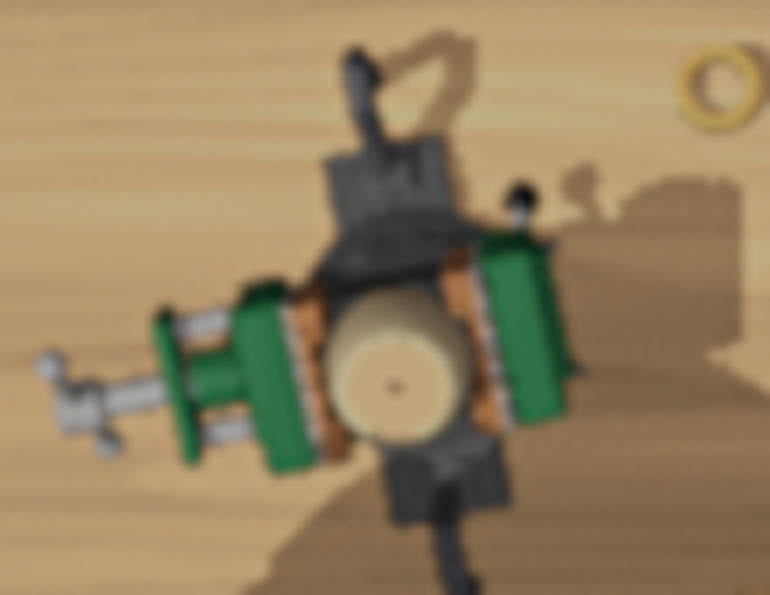

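View pics/c_sc_v.png

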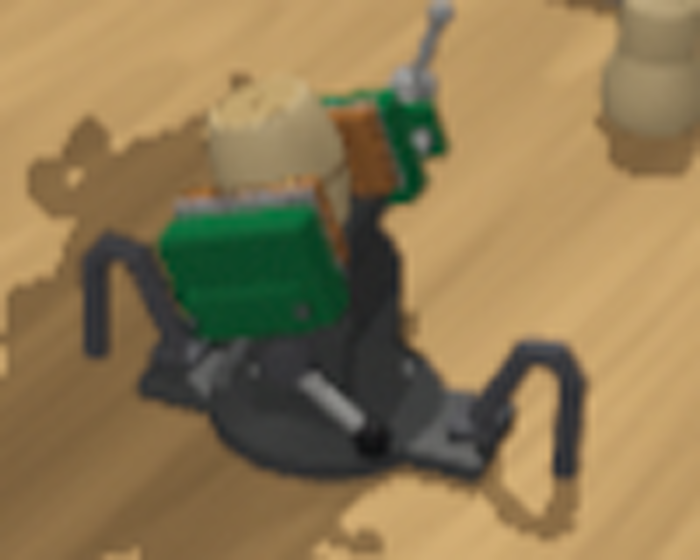

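View pics/c_sc_s.png

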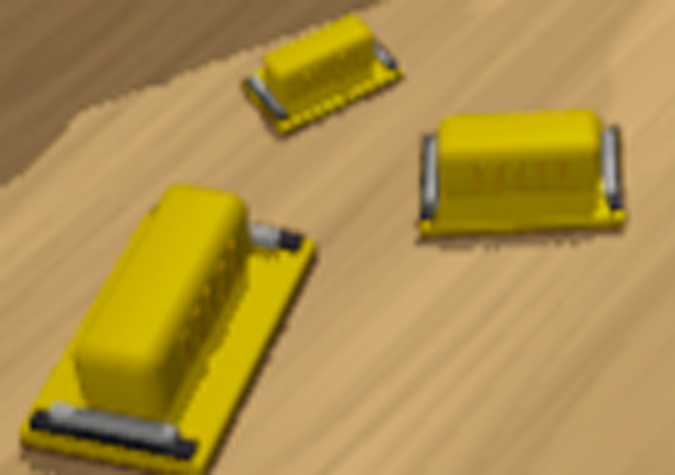

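The middle-sized block at (351,205) looks right, and the other two should come out too big and too small. Next I'll get metric sizes, and triangulate the foot centre from its centre mark at top (231.7,230.4) and scene (272,174.7).

```bash
python3 - <<'E'
from h import *
def cr(x,y,k,ox,oy): return (x+.5)/k-.5+ox,(y+.5)/k-.5+oy
B={'mid':[(178,92),(305,247),(205,328),(72,172)],'big':[(650,215),(718,378),(452,488),(380,322)],'small':[(143,416),(281,462),(250,553),(109,502)]}
for k,b in B.items():
    P=np.array([onz('top',*cr(*p,6,320,170),10 if k=='mid' else 10)[:2] for p in b])
    e=np.roll(P,-1,0)-P
    d=(P[1]+P[2]-P[0]-P[3]); 
    print(k,np.linalg.norm(e,axis=1).round(1),P.mean(0).round(1),np.degrees(np.arctan2(e[:,1],e[:,0])).round(1))
# ridge top edges of mid approx
im=cv2.imread('pics/top0.png')
print('foot',tri(('top',*cr(397,387,7,175,175)),('scene',*cr(260,103,7,235,160))))
# foot ellipse: rim extremes in top
for nm,p in(('L',(332,385)),('R',(462,385)),('B',(397,443)),('T',(397,330))):
    print(nm,onz('top',*cr(*p,7,175,175),155).round(1))
hsv=cv2.cvtColor(im,cv2.COLOR_BGR2HSV)
for q in [(345,205),(351,205),(232,231),(232,220),(235,218)]: print(q,hsv[q[1],q[0]])
E
```

```text
mid [104.8  68.  106.8  70.7] [ 576.6 -230.1] [-141.9  128.6   39.6  -53.1]
big [ 91.1 150.8  92.9 153.3] [ 502.2 -415.8] [-159.7  112.1   21.9  -68.6]
small [74.9 49.9 76.9 48.1] [ 433.6 -230.1] [-108.6  159.9   70.   -22.5]
foot (array([487.15673231, 131.0542564 , 162.17122055]), np.float64(1.8813972591461297))
L [487.8 157.5 155. ]
R [487.7 105.  155. ]
B [464.4 131.  155. ]
T [510.  131.5 155. ]
(345, 205) [ 24 173 164]
(351, 205) [ 26 159 191]
(232, 231) [ 18  92 181]
(232, 220) [ 18  81 123]
(235, 218) [19 87 91]
```

The middle block measures about 106x69 mm, so it's the one meant (given size 110x70). The others come out at 152x92 and 76x49. Next is the vise: I need its yaw and lean, so I'll use larger crops of the jaws.

```bash
python3 - <<'E'
from h import *
def crop(n,x,y,w,h,k,o):
    im=cv2.imread(f'pics/{n}0.png'); c=cv2.resize(im[y:y+h,x:x+w],None,fx=k,fy=k,interpolation=cv2.INTER_LANCZOS4)
    c=cv2.convertScaleAbs(c,alpha=1.5,beta=15)
    for i in range(0,w,5):
        cv2.putText(c,str(x+i),(i*k,8),0,.3,(255,0,255)); cv2.line(c,(i*k+k//2,10),(i*k+k//2,h*k),(255,0,255) if i%10==0 else (160,0,160),1) if 0 else cv2.line(c,(i*k+k//2,10),(i*k+k//2,16),(255,0,255),1)
    for j in range(0,h,5):
        cv2.putText(c,str(y+j),(0,j*k+k//2+4),0,.3,(255,0,255)); cv2.line(c,(22,j*k+k//2),(28,j*k+k//2),(255,0,255),1)
    cv2.imwrite(o,c)
crop('scene',252,165,50,45,13,'pics/d1.png')
crop('top',195,195,65,50,12,'pics/d2.png')
E
```

```text
(no output)
```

View pics/d1.png

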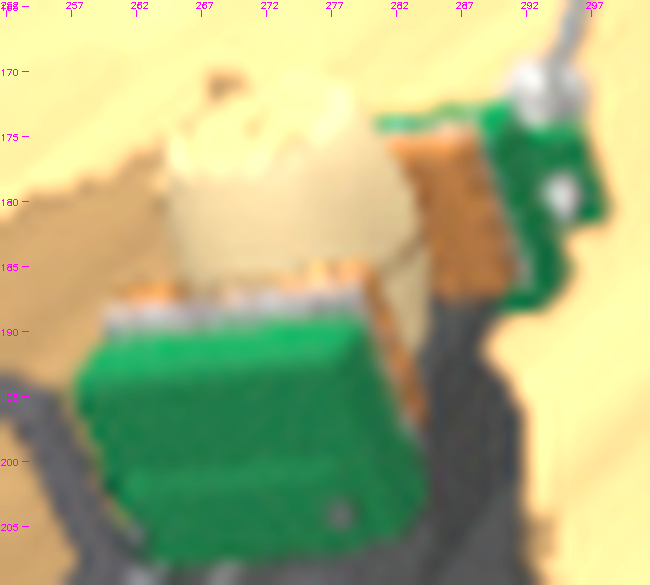

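View pics/d2.png

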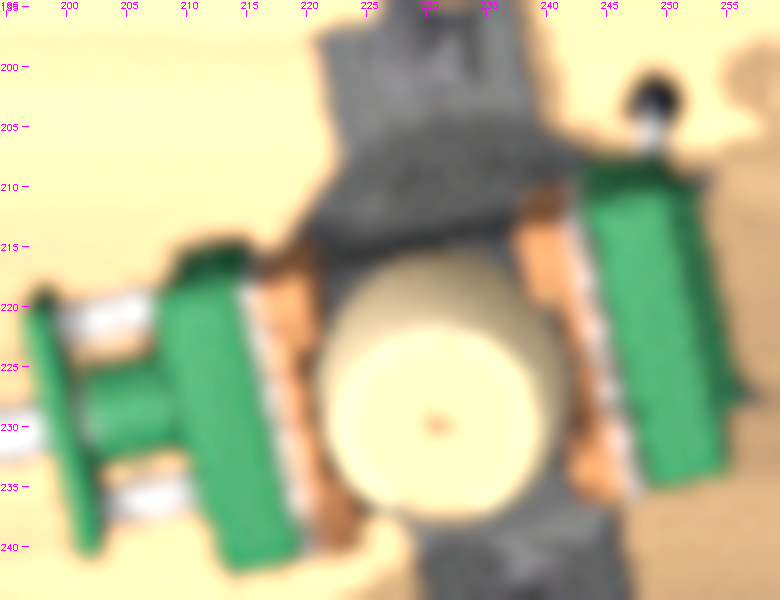

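```bash
python3 - <<'E'
from h import *
np.set_printoptions(suppress=True,precision=1)
A,ra=tri(('top',247.3,235.3),('scene',260,190.3)) # near corner steel/green
B,rb=tri(('top',242.8,211.3),('scene',279.2,188.3)) # far
print(A,ra,B,rb,B-A,np.linalg.norm(B-A))
d=B-A; print('lean',np.arctan2(d[2],np.hypot(*d[:2])),'yaw',np.degrees(np.arctan2(d[1],d[0])))
F,r=tri(('top',230.8,229.8),('scene',271,174.8)); print('foot',F,r)
F,r=tri(('top',230.8,229.8),('scene',271,173.8)); print('foot',F,r)
# left jaw steel line yaw assuming lean
for z0,z1 in((110,130),(115,140)):
  p=onz('top',220.3,240.5,z0); q=onz('top',215.3,218.5,z1); e=q-p; print('L',p,q,np.linalg.norm(e),np.degrees(np.arctan2(e[1],e[0])))
  p=onz('top',247.3,235.3,z0); q=onz('top',242.8,211.3,z1); e=q-p; print('R',p,q,np.linalg.norm(e),np.degrees(np.arctan2(e[1],e[0])))
# screw axis line: knob (192?) at z~
E
```

```text
[473.6  88.5 120.4] 0.010200768715367004 [539.2  98.9 147.5] 3.003102782859164 [65.6 10.4 27.1] 71.7466980233625
lean 0.387141718969161 yaw 8.994969827170731
foot [486.1 131.6 159.9] 1.486220665503641
foot [486.  131.3 163.6] 1.0902778343991617
L [459.2 167.8 110. ] [521.6 180.5 130. ] 66.78245628255843 11.504888246716114
R [474.2  89.2 110. ] [542.3 101.3 130. ] 72.04675766469211 9.99492962985241
L [458.9 167.2 115. ] [520.7 179.1 140. ] 67.64935107694077 10.942496427860668
R [473.9  88.9 115. ] [541.2 100.4 140. ] 72.75681402564014 9.724479473235114
```

```bash
python3 - <<'E'
from h import *
np.set_printoptions(suppress=True,precision=2)
def cr(x,y,k,ox,oy): return (x+.5)/k-.5+ox,(y+.5)/k-.5+oy
for z in(8,14):
    a=onz('top',*cr(382.5,149,7,175,175),z); b=onz('top',*cr(451.5,511,7,175,175),z)
    O=(a+b)/2; e=a-b; yaw=np.arctan2(e[1],e[0]); print(O,np.linalg.norm(e),np.degrees(yaw))
    x=np.array([np.cos(yaw),np.sin(yaw)])
    for hz in (158,160,162,164):
        F=onz('top',230.8,229.8,hz); d=F[:2]-O[:2]
        along=-d@x; print(hz,F,'along',along,'lat',d@[-x[1],x[0]],'lean',np.arctan2(along,hz-62),'L',np.hypot(along,hz-62))
E
```

```text
[523.67 138.65   8.  ] 166.57619666300818 11.34154992766653
158 [486.87 132.3  158.  ] along 37.33421284780425 lat 1.0084488796365134 lean 0.3708992468613294 L 103.00409433107575
160 [486.73 132.08 160.  ] along 37.51824599407851 lat 0.8212930284546252 lean 0.3656256579515918 L 104.9362605702728
162 [486.58 131.86 162.  ] along 37.70227914035278 lat 0.6341371772727369 lean 0.36054289599743106 L 106.87123959408855
164 [486.44 131.64 164.  ] along 37.886312286626975 lat 0.4469813260908664 lean 0.35564103628064725 L 108.80888134100002
[523.14 138.03  14.  ] 165.88956252039674 11.341549927666533
158 [486.87 132.3  158.  ] along 36.68511463345294 lat 1.50789973785231 lean 0.3650126980896054 L 102.7706068663097
160 [486.73 132.08 160.  ] along 36.8691477797272 lat 1.3207438866704218 lean 0.3598361452833486 L 104.70594089163882
162 [486.58 131.86 162.  ] along 37.05318092600146 lat 1.1335880354885344 lean 0.3548476095043611 L 106.64397881144063
164 [486.44 131.64 164.  ] along 37.237214072275655 lat 0.9464321843066621 lean 0.3500372653433097 L 108.58457584696127
```

Everything agrees: lean about 0.365, vise yaw about 10.3°, foot at about (486.7, 132, 161) and about 105 mm from the pin, so it isn't home yet. Next I'll work out the pre-press pose.

```bash
cat >> h.py <<'E'
from scipy.spatial.transform import Rotation as Rn
def frame(lean,yaw,spin=0):
    # foot frame columns x(lean x), y, n ; yaw deg
    return (Rn.from_euler('z',yaw,degrees=True)*Rn.from_euler('y',-lean))
def tool(lean,yaw,jawdir):
    F=frame(lean,yaw).as_matrix(); x,y,n=F.T
    j={'x':x,'-x':-x,'y':y,'-y':-y}[jawdir]; return Rn.from_matrix(np.stack([np.cross(j,-n),j,-n],1))
def delta(p,R,s=None):
    s=s or arm.state(); Rc=Rn.from_rotvec(s['tcp_rot'])
    return ((np.asarray(p)-s['tool_pos'])/1000).round(4),(R*Rc.inv()).as_rotvec().round(4)
def st():
    s=arm.state(); np.set_printoptions(suppress=True,precision=3)
    print(s['t'],s['tool_pos'],s['tcp_rot'],'q',s['q'],'F',s['ft_force'],'T',s['ft_torque'],s['opening'])
E
python3 - <<'E'
from h import *
n=frame(.365,10.3).as_matrix()[:,2]; print(n)
for j in('x','-x','y','-y'): print(j,delta(np.array([486.7,132,161])+40*n,tool(.365,10.3,j)))
E
```

```text
[-0.35119707 -0.06382332  0.93412376]
x (array([ 0.2469, -0.3441, -0.0322]), array([ 0.2311, -0.3021, -0.9353]))
-x (array([ 0.2469, -0.3441, -0.0322]), array([-0.3554, -0.2718,  2.1665]))
y (array([ 0.2469, -0.3441, -0.0322]), array([-0.0476, -0.3679,  0.6178]))
-y (array([ 0.2469, -0.3441, -0.0322]), array([ 0.4768, -0.0654, -2.4818]))
```

Request:
carry_out:
  rows:
    - {"dx":0.06,"dy":-0.084,"dz":0,"wx":0,"wy":0,"wz":-0.1}
    - {"dx":0.247,"dy":-0.344,"dz":-0.032,"wx":0.231,"wy":-0.302,"wz":-0.935}
    - {"dx":0.247,"dy":-0.344,"dz":-0.032,"wx":0.231,"wy":-0.302,"wz":-0.935}
    - {"dx":0.247,"dy":-0.344,"dz":-0.032,"wx":0.231,"wy":-0.302,"wz":-0.935}
    - {"dx":0.247,"dy":-0.344,"dz":-0.032,"wx":0.231,"wy":-0.302,"wz":-0.935}
    - {"dx":0.247,"dy":-0.344,"dz":-0.032,"wx":0.231,"wy":-0.302,"wz":-0.935}
    - {"dx":0.247,"dy":-0.344,"dz":-0.032,"wx":0.231,"wy":-0.302,"wz":-0.935}
    - {"dx":0.247,"dy":-0.344,"dz":-0.032,"wx":0.231,"wy":-0.302,"wz":-0.935}
    - {"dx":0.247,"dy":-0.344,"dz":-0.032,"wx":0.231,"wy":-0.302,"wz":-0.935}
    - {"dx":0.247,"dy":-0.344,"dz":-0.032,"wx":0.231,"wy":-0.302,"wz":-0.935}
  jaw: 0
  grip_force: 40

```text
t: 1.35
tool_pos: [472.4, 130.9, 199.3]
tcp_rot: [1.843, 2.213, 0.41]
ft_force: [-0.7, -0.4, -0.6]
opening: 0.002
```

```bash
python3 - <<'E'
from h import *
st()
for n,x,y,w,h,k in(('scene',230,120,100,90,6),('top',180,170,100,90,6)):
    im=arm.snapshot(n)[:,:,::-1]; cv2.imwrite(f'pics/{n}1.png',im); cv2.imwrite(f'pics/{n}1c.png',cv2.resize(im[y:y+h,x:x+w],None,fx=k,fy=k,interpolation=2))
s=arm.state()['tool_pos']; print(proj('scene',s),proj('top',s))
E
```

```text
1.35 [472.421 130.928 199.253] [1.843 2.213 0.41 ] q [ 0.295 -0.235 -0.512  0.93  -0.04   1.676] F [-0.663 -0.415 -0.571] T [-0.036  0.334 -0.045] 0.0015468924303063997
[267.641 162.596] [229.534 233.999]
```

View pics/scene1c.png

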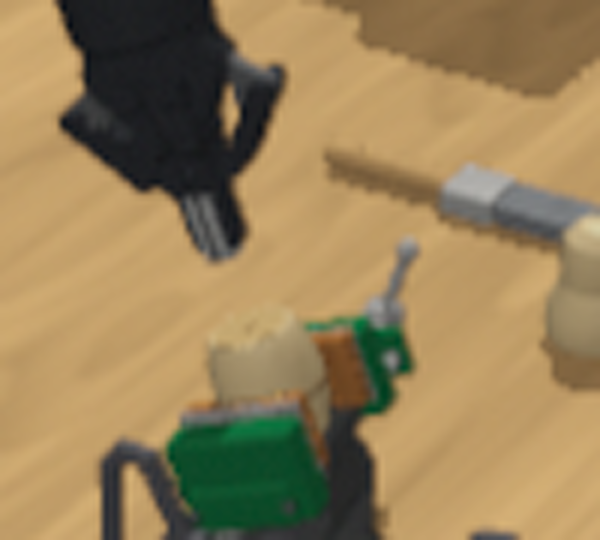

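View pics/top1c.png

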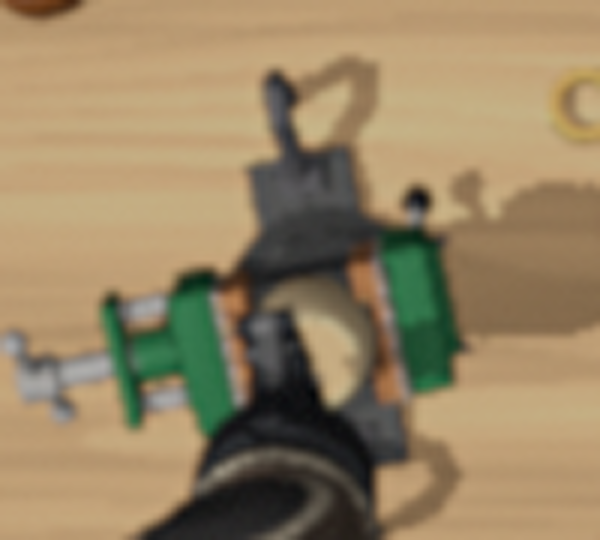

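The camera agrees with the arm: the fingertips appear at about (267,162.5) in the scene view, where the TCP projects to. I'll move down along the doll axis.

Request:
carry_out:
  rows:
    - {"dx":0.004,"dy":0.001,"dz":-0.0105}
    - {"dx":0.008,"dy":0.0015,"dz":-0.021}
    - {"dx":0.0115,"dy":0.002,"dz":-0.031}
    - {"dx":0.0115,"dy":0.002,"dz":-0.031}
    - {"dx":0.0115,"dy":0.002,"dz":-0.031}

```text
invalid input
```

Request:
carry_out:
  rows:
    - {"dx":0.0008,"dy":0.0001,"dz":-0.002}
    - {"dx":0.0015,"dy":0.0003,"dz":-0.004}
    - {"dx":0.0023,"dy":0.0004,"dz":-0.006}

```text
invalid input
```

```bash
python3 - <<'E'
from h import *
st()
E
```

```text
1.45 [472.458 131.081 199.326] [1.842 2.213 0.41 ] q [ 0.295 -0.235 -0.511  0.93  -0.04   1.676] F [ 0.121 -0.271  0.252] T [0.024 0.267 0.   ] 0.0009238201635824144
```

Request:
carry_out:
  rows:
    - {"dx":0.004,"dy":0.0,"dz":-0.0105,"wx":0,"wy":0,"wz":0}
    - {"dx":0.008,"dy":0.001,"dz":-0.021,"wx":0,"wy":0,"wz":0}
    - {"dx":0.0115,"dy":0.001,"dz":-0.031,"wx":0,"wy":0,"wz":0}
    - {"dx":0.0115,"dy":0.001,"dz":-0.031,"wx":0,"wy":0,"wz":0}

```text
t: 1.95
tool_pos: [483.8, 130.7, 166.6]
tcp_rot: [1.846, 2.212, 0.406]
ft_force: [-0.3, -0.3, -0.7]
opening: -0.002
```

Request:
carry_out:
  rows:
    - {"dx":0.0008,"dy":0.0001,"dz":-0.002,"wx":0,"wy":0,"wz":0}
    - {"dx":0.0015,"dy":0.0003,"dz":-0.004,"wx":0,"wy":0,"wz":0}
    - {"dx":0.0023,"dy":0.0004,"dz":-0.006,"wx":0,"wy":0,"wz":0}
    - {"dx":0.0023,"dy":0.0004,"dz":-0.006,"wx":0,"wy":0,"wz":0}

```text
t: 2.45
tool_pos: [486.7, 131.3, 162.2]
tcp_rot: [1.844, 2.21, 0.409]
ft_force: [-0.3, 0.2, 0.2]
opening: -0.003
```

```bash
python3 - <<'E'
from h import *
st()
E
```

```text
2.45 [486.659 131.267 162.213] [1.844 2.21  0.409] q [ 0.286 -0.197 -0.565  0.838 -0.038  1.669] F [-0.335  0.175  0.166] T [-0.034  0.348 -0.058] -0.003255065412620567
```

Request:
carry_out:
  rows:
    - {"dx":0.0008,"dy":0.0001,"dz":-0.002,"wx":0,"wy":0,"wz":0}
    - {"dx":0.0011,"dy":0.0002,"dz":-0.003,"wx":0,"wy":0,"wz":0}

```text
t: 2.7
tool_pos: [487.9, 131.5, 159.9]
tcp_rot: [1.844, 2.21, 0.41]
ft_force: [-4.2, -1.4, 6.1]
opening: -0.001
```

Request:
carry_out:
  rows:
    - {"dx":0.0008,"dy":0.0001,"dz":-0.002,"wx":0,"wy":0,"wz":0}
    - {"dx":0.0011,"dy":0.0002,"dz":-0.003,"wx":0,"wy":0,"wz":0}

```text
t: 2.95
tool_pos: [489.0, 131.8, 157.0]
tcp_rot: [1.844, 2.21, 0.411]
ft_force: [-3.1, -0.8, 6.4]
opening: 0.006
```

Request:
carry_out:
  rows:
    - {"dx":0.0004,"dy":0.0001,"dz":-0.001,"wx":0,"wy":0,"wz":0}
    - {"dx":0.0008,"dy":0.0001,"dz":-0.002,"wx":0,"wy":0,"wz":0}

```text
t: 3.2
tool_pos: [489.8, 131.9, 155.1]
tcp_rot: [1.844, 2.21, 0.411]
ft_force: [-4.3, -1.3, 5.2]
opening: 0.001
```

Request:
carry_out:
  rows:
    - {"dx":0.0004,"dy":0.0001,"dz":-0.001,"wx":0,"wy":0,"wz":0}
    - {"dx":0.0008,"dy":0.0001,"dz":-0.002,"wx":0,"wy":0,"wz":0}

```text
t: 3.45
tool_pos: [490.5, 132.0, 153.8]
tcp_rot: [1.844, 2.21, 0.411]
ft_force: [-13.4, -2.0, 18.7]
opening: -0.001
```

Request:
carry_out:
  rows:
    - {"dx":0.0004,"dy":0.0001,"dz":-0.001,"wx":0,"wy":0,"wz":0}
    - {"dx":0.0004,"dy":0.0001,"dz":-0.001,"wx":0,"wy":0,"wz":0}

```text
t: 3.7
tool_pos: [490.6, 132.1, 153.8]
tcp_rot: [1.843, 2.21, 0.412]
ft_force: [-15.8, -3.2, 19.7]
opening: -0.001
```

```bash
python3 - <<'E'
from h import *
st()
E
```

```text
3.7 [490.56  132.054 153.771] [1.843 2.21  0.412] q [ 0.285 -0.187 -0.577  0.815 -0.037  1.668] F [-15.76   -3.204  19.748] T [-0.455  2.012 -0.017] -0.0007473042737864864
```

The doll is home: the force jumped to 25 N and the tip stopped at z=153.8, against a predicted 153.6. I'll retract along the axis.

Request:
carry_out:
  rows:
    - {"dx":-0.007,"dy":-0.0013,"dz":0.019,"wx":0,"wy":0,"wz":0}
    - {"dx":-0.014,"dy":-0.0026,"dz":0.037,"wx":0,"wy":0,"wz":0}
    - {"dx":-0.021,"dy":-0.004,"dz":0.07,"wx":0,"wy":0,"wz":0}
    - {"dx":-0.021,"dy":-0.004,"dz":0.07,"wx":0,"wy":0,"wz":0}
  jaw: 0.0854

```text
t: 4.2
tool_pos: [471.1, 128.4, 224.4]
tcp_rot: [1.842, 2.207, 0.415]
ft_force: [-0.5, -0.2, -1.0]
opening: 0.848
```

```bash
python3 - <<'E'
from h import *
st()
import numpy as np
a=np.radians(38.5)
for s in(1,-1):
    j=s*np.array([-np.sin(a),np.cos(a),0]); z=np.array([0,0,-1.])
    print(s,delta([576.6,-230.1,130],Rn.from_matrix(np.stack([np.cross(j,z),j,z],1))))
E
```

```text
4.2 [471.066 128.37  224.372] [1.842 2.207 0.415] q [ 0.29  -0.247 -0.467  0.981 -0.039  1.673] F [-0.501 -0.155 -1.005] T [-0.059  0.322  0.037] 0.8477171968470862
1 (array([ 0.105, -0.358, -0.094]), array([-0.417,  0.156,  2.035]))
-1 (array([ 0.105, -0.358, -0.094]), array([ 0.137,  0.365, -1.066]))
```

Request:
carry_out:
  rows:
    - {"dx":0.105,"dy":-0.358,"dz":-0.05,"wx":-0.417,"wy":0.156,"wz":2.035}
    - {"dx":0.105,"dy":-0.358,"dz":-0.05,"wx":-0.417,"wy":0.156,"wz":2.035}
    - {"dx":0.105,"dy":-0.358,"dz":-0.05,"wx":-0.417,"wy":0.156,"wz":2.035}
    - {"dx":0.105,"dy":-0.358,"dz":-0.05,"wx":-0.417,"wy":0.156,"wz":2.035}
    - {"dx":0.105,"dy":-0.358,"dz":-0.05,"wx":-0.417,"wy":0.156,"wz":2.035}
    - {"dx":0.105,"dy":-0.358,"dz":-0.05,"wx":-0.417,"wy":0.156,"wz":2.035}
    - {"dx":0.105,"dy":-0.358,"dz":-0.05,"wx":-0.417,"wy":0.156,"wz":2.035}
    - {"dx":0.105,"dy":-0.358,"dz":-0.05,"wx":-0.417,"wy":0.156,"wz":2.035}
    - {"dx":0.105,"dy":-0.358,"dz":-0.05,"wx":-0.417,"wy":0.156,"wz":2.035}
    - {"dx":0.105,"dy":-0.358,"dz":-0.05,"wx":-0.417,"wy":0.156,"wz":2.035}

```text
t: 5.45
tool_pos: [574.7, -230.4, 169.6]
tcp_rot: [-0.502, 3.052, 0.081]
ft_force: [-0.9, -0.5, -0.5]
opening: 0.996
```

```bash
python3 - <<'E'
from h import *
st()
im=arm.snapshot('top')[:,:,::-1]; cv2.imwrite('pics/top2.png',im)
im2=arm.snapshot('scene')[:,:,::-1]; cv2.imwrite('pics/scene2.png',im2)
a=cv2.resize(im[170:260,310:400],None,fx=4.4,fy=4.4,interpolation=2); b=cv2.resize(im2[240:330,175:265],None,fx=4.4,fy=4.4,interpolation=2)
cv2.imwrite('pics/c2.png',np.hstack([a,b]))
cv2.imwrite('pics/v2.png',np.hstack([cv2.resize(im[190:245,195:260],None,fx=6,fy=6,interpolation=2),cv2.resize(im2[160:215,250:315],None,fx=6,fy=6,interpolation=2)]))
E
```

```text
5.45 [ 574.726 -230.431  169.564] [-0.502  3.052  0.081] q [-0.415  0.301  0.042  1.301  0.07  -0.74 ] F [-0.864 -0.528 -0.481] T [-0.068 -0.007  0.017] 0.9956844151536459
```

View pics/c2.png

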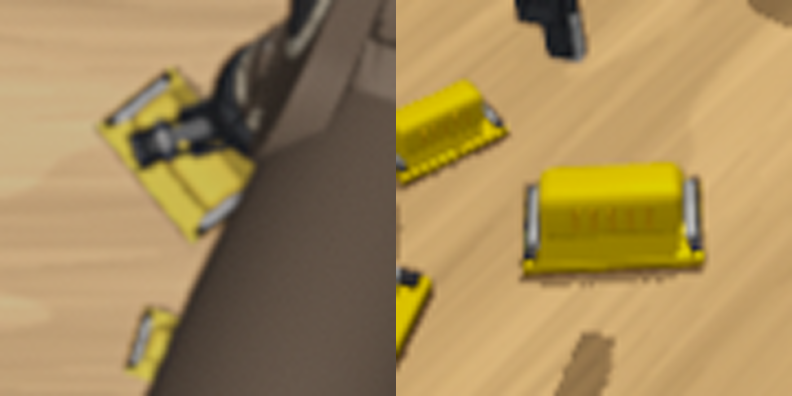

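View pics/v2.png

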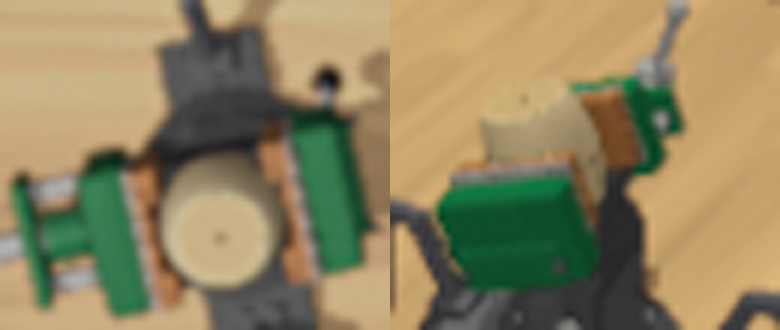

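The home foot shows clearly now. I'll triangulate its centre and check the block's yaw and centre from the scene view.

```bash
python3 - <<'E'
from h import *
np.set_printoptions(suppress=True,precision=2)
def cr(x,y,k,ox,oy): return (x+.5)/k-.5+ox,(y+.5)/k-.5+oy
print('foot home',tri(('top',*cr(221,237,6,195,190)),('scene',*cr(132,100,6,250,160))))
p=onz('scene',*cr(523-396,278,4.4,175,240),0); q=onz('scene',*cr(703-396,268,4.4,175,240),0)
e=q-p; print('front sole edge',p,q,np.linalg.norm(e),np.degrees(np.arctan2(e[1],e[0])))
u=e/np.linalg.norm(e); nrm=np.array([-u[1],u[0],0]); print('centre',(p+q)/2+35*nrm)
# ridge top front & back edges at z=44 in scene
p=onz('scene',*cr(545-396,172,4.4,175,240),44); q=onz('scene',*cr(680-396,166,4.4,175,240),44);e=q-p
print('ridge back edge',p,q,np.linalg.norm(e),np.degrees(np.arctan2(e[1],e[0])))
a=np.radians(39)
j=np.array([-np.sin(a),np.cos(a),0]); z=np.array([0,0,-1.])
print(delta([577,-230,90],Rn.from_matrix(np.stack([np.cross(j,z),j,z],1))))
E
```

```text
foot home (array([488.72, 130.55, 155.99]), np.float64(0.8008912246674222))
front sole edge [ 554.75 -290.      0.  ] [ 639.26 -222.1     0.  ] 108.40652800442643 38.78276854211235
centre [ 575.08 -228.77    0.  ]
ridge back edge [ 538.65 -245.89   44.  ] [ 603.01 -195.2    44.  ] 81.91968821507224 38.22038587854137
(array([ 0.  , -0.  , -0.08]), array([-0.07,  0.03,  0.36]))
```

Request:
carry_out:
  rows:
    - {"dx":0.001,"dy":0.0005,"dz":-0.03,"wx":-0.07,"wy":0.03,"wz":0.35}
    - {"dx":0.001,"dy":0.0005,"dz":-0.06,"wx":-0.07,"wy":0.03,"wz":0.35}
    - {"dx":0.001,"dy":0.0005,"dz":-0.08,"wx":-0.07,"wy":0.03,"wz":0.35}
    - {"dx":0.001,"dy":0.0005,"dz":-0.08,"wx":-0.07,"wy":0.03,"wz":0.35}
    - {"dx":0.001,"dy":0.0005,"dz":-0.08,"wx":-0.07,"wy":0.03,"wz":0.35}

```text
t: 6.18
tool_pos: [576.1, -229.7, 91.9]
tcp_rot: [-1.032, 2.967, -0.007]
ft_force: [0.9, -0.5, 0.5]
opening: 0.997
```

```bash
python3 - <<'E'
from h import *
st()
a=np.radians(38.6)
j=np.array([-np.sin(a),np.cos(a),0]); z=np.array([0,0,-1.])
d=delta([576,-229.5,14],Rn.from_matrix(np.stack([np.cross(j,z),j,z],1)));np.set_printoptions(suppress=True,precision=4);print(d)
im=arm.snapshot('scene')[:,:,::-1]; cv2.imwrite('pics/s3.png',cv2.resize(im[220:320,165:285],None,fx=6,fy=6,interpolation=2))
E
```

```text
6.175 [ 576.076 -229.731   91.93 ] [-1.032  2.967 -0.007] q [-0.378  0.334 -0.083  1.151 -0.003 -1.047] F [ 0.873 -0.467  0.516] T [-0.077  0.013 -0.027] 0.997289111220974
(array([-0.0001,  0.0002, -0.0779]), array([0.0041, 0.0015, 0.0043]))
```

View pics/s3.png

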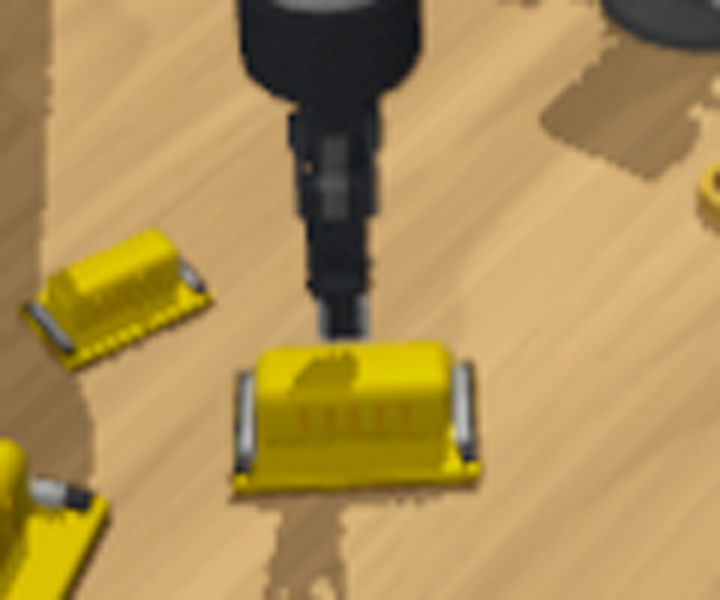

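The jaws line up square across the ridge. I'll go down and close.

Request:
carry_out:
  rows:
    - {"dx":0,"dy":0,"dz":-0.03,"wx":0.004,"wy":0.0015,"wz":0.004}
    - {"dx":0,"dy":0,"dz":-0.055,"wx":0.004,"wy":0.0015,"wz":0.004}
    - {"dx":0,"dy":0,"dz":-0.07,"wx":0.004,"wy":0.0015,"wz":0.004}
    - {"dx":0,"dy":0,"dz":-0.077,"wx":0.004,"wy":0.0015,"wz":0.004}
    - {"dx":0,"dy":0,"dz":-0.077,"wx":0.004,"wy":0.0015,"wz":0.004}
    - {"dx":0,"dy":0,"dz":-0.077,"wx":0.004,"wy":0.0015,"wz":0.004}

```text
t: 6.98
tool_pos: [576.5, -229.8, 15.3]
tcp_rot: [-1.04, 2.964, -0.001]
ft_force: [0.8, -0.2, 0.0]
opening: 0.998
```

Request:
carry_out:
  rows:
    - {"dx":0,"dy":0,"dz":0,"wx":0,"wy":0,"wz":0}
    - {"dx":0,"dy":0,"dz":0,"wx":0,"wy":0,"wz":0}
    - {"dx":0,"dy":0,"dz":0,"wx":0,"wy":0,"wz":0}
    - {"dx":0,"dy":0,"dz":0,"wx":0,"wy":0,"wz":0}
    - {"dx":0,"dy":0,"dz":0,"wx":0,"wy":0,"wz":0}
    - {"dx":0,"dy":0,"dz":0,"wx":0,"wy":0,"wz":0}
  jaw: 0.02
  grip_force: 60

```text
t: 7.72
tool_pos: [576.2, -229.6, 14.7]
tcp_rot: [1.041, -2.964, 0.0]
ft_force: [-0.9, 0.4, 4.8]
opening: 0.389
```

```bash
python3 - <<'E'
from h import *
st()
E
```

```text
7.725 [ 576.198 -229.607   14.701] [ 1.041 -2.964  0.   ] q [-0.379  0.382 -0.192  0.997 -0.    -1.054] F [-0.933  0.446  4.788] T [ 0.165  0.16  -0.015] 0.38857041883186627
```

Request:
carry_out:
  rows:
    - {"dx":0,"dy":0,"dz":0.01,"wx":0,"wy":0,"wz":0}
    - {"dx":0,"dy":0,"dz":0.04,"wx":0,"wy":0,"wz":0}
    - {"dx":0,"dy":0,"dz":0.09,"wx":0,"wy":0,"wz":0}
    - {"dx":0,"dy":0,"dz":0.14,"wx":0,"wy":0,"wz":0}
    - {"dx":0,"dy":0,"dz":0.19,"wx":0,"wy":0,"wz":0}
    - {"dx":0,"dy":0,"dz":0.2,"wx":0,"wy":0,"wz":0}
    - {"dx":0,"dy":0,"dz":0.2,"wx":0,"wy":0,"wz":0}

```text
t: 8.6
tool_pos: [575.9, -229.5, 214.2]
tcp_rot: [1.04, -2.964, -0.0]
ft_force: [0.5, 0.5, -1.7]
opening: 0.389
```

```bash
python3 - <<'E'
from h import *
st()
n=frame(.365,10.2).as_matrix()[:,2]
# foot home estimate
H=np.array([489.3,131.5,154.3])
np.set_printoptions(suppress=True,precision=4)
for j in('y','-y'): print(j,delta(H+(14.7+40)*n,tool(.365,10.2,j)))
im=arm.snapshot('scene')[:,:,::-1]; cv2.imwrite('pics/s4.png',cv2.resize(im[150:290,150:290],None,fx=4.2,fy=4.2,interpolation=2))
E
```

```text
8.6 [ 575.923 -229.523  214.203] [ 1.04  -2.964 -0.   ] q [-0.379  0.31   0.153  1.415 -0.    -1.054] F [ 0.521  0.494 -1.69 ] T [0.012 0.006 0.005] 0.3888395171439063
y (array([-0.1058,  0.3576, -0.0088]), array([ 0.1526, -0.3364, -0.4917]))
-y (array([-0.1058,  0.3576, -0.0088]), array([-0.4508, -0.2054,  2.6062]))
```

View pics/s4.png

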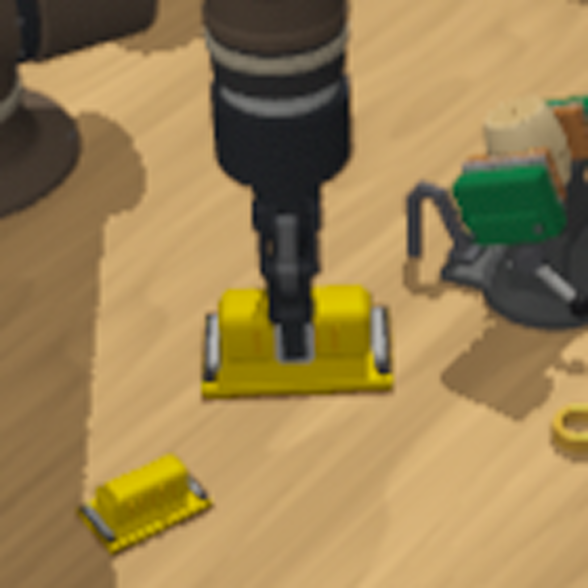

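The block is held, level, and weighs about 1.7 N. I'll carry it over the foot and tilt it on the way.

Request:
carry_out:
  rows:
    - {"dx":-0.02,"dy":0.05,"dz":0.02,"wx":0.02,"wy":-0.05,"wz":-0.07}
    - {"dx":-0.04,"dy":0.1,"dz":0.02,"wx":0.045,"wy":-0.1,"wz":-0.145}
    - {"dx":-0.055,"dy":0.16,"dz":0.02,"wx":0.07,"wy":-0.15,"wz":-0.22}
    - {"dx":-0.07,"dy":0.22,"dz":0.02,"wx":0.09,"wy":-0.2,"wz":-0.295}
    - {"dx":-0.085,"dy":0.28,"dz":0.02,"wx":0.115,"wy":-0.25,"wz":-0.37}
    - {"dx":-0.106,"dy":0.33,"dz":0.02,"wx":0.14,"wy":-0.3,"wz":-0.44}
    - {"dx":-0.106,"dy":0.358,"dz":0.02,"wx":0.153,"wy":-0.336,"wz":-0.492}
    - {"dx":-0.106,"dy":0.358,"dz":0.0,"wx":0.153,"wy":-0.336,"wz":-0.492}
    - {"dx":-0.106,"dy":0.358,"dz":0.0,"wx":0.153,"wy":-0.336,"wz":-0.492}
    - {"dx":-0.106,"dy":0.358,"dz":0.0,"wx":0.153,"wy":-0.336,"wz":-0.492}

```text
t: 9.9
tool_pos: [469.6, 128.1, 213.4]
tcp_rot: [-0.246, 2.769, 0.046]
ft_force: [0.1, 0.1, -0.7]
opening: 0.386
```

```bash
python3 - <<'E'
from h import *
st()
im=arm.snapshot('scene')[:,:,::-1]; cv2.imwrite('pics/s5.png',cv2.resize(im[110:220,220:350],None,fx=6,fy=6,interpolation=2))
E
```

```text
9.9 [469.554 128.097 213.398] [-0.246  2.769  0.046] q [ 0.29  -0.242 -0.484  0.967 -0.04   0.106] F [ 0.119  0.1   -0.749] T [-0.056  0.415 -0.02 ] 0.38600729896229813
```

View pics/s5.png

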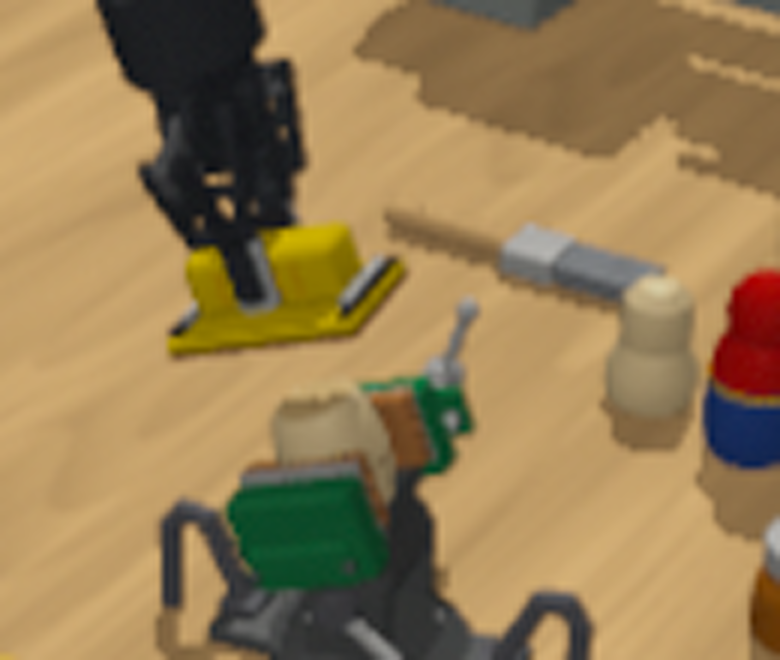

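The sole edge and the jaw-top edge look nearly parallel, with slopes of -0.124 and -0.128 in the scene view. I'll fit both lines at sub-pixel level to refine the lean.

```bash
python3 - <<'E'
from h import *
np.set_printoptions(suppress=True,precision=4)
S=arm.snapshot('scene'); T=cv2.imread('pics/top2.png')[:,:,::-1]; S2=cv2.imread('pics/scene2.png')[:,:,::-1]
cv2.imwrite('pics/sc6.png',S[:,:,::-1])
def fit(f,cols,r0,r1,sgn,axis='v'):
    pts=[]
    for c in cols:
        lo,hi=r0(c),r1(c); prof=f[lo:hi,c].astype(float); g=np.diff(prof)*sgn; i=np.argmax(g)
        w=g[max(0,i-1):i+2].clip(0); pts.append((c,lo+.5+(w*np.arange(max(0,i-1),max(0,i-1)+len(w))).sum()/w.sum()))
    p=np.array(pts); k=np.polyfit(p[:,0],p[:,1],1); r=p[:,1]-np.polyval(k,p[:,0]); ok=abs(r)<2*np.median(abs(r))+.1
    k=np.polyfit(p[ok,0],p[ok,1],1); return k,p[ok].shape[0],np.std(p[ok,1]-np.polyval(k,p[ok,0]))
# jaw steel->green: signal g-r  (rows down increases)
for nm,I in(('s2',S2),('now',S)):
    gr=I[:,:,1].astype(float)-I[:,:,0]
    gr2=I[:,:,1].astype(float)-I[:,:,2]
    print(nm,'jaw top edge',fit(gr,range(262,278),lambda c:184,lambda c:195,1))
# yellow sole lower boundary: signal saturation r-b drop
rb=S[:,:,0].astype(float)-S[:,:,2]
print('sole',fit(rb,range(251,276),lambda c:161,lambda c:173,-1))
s=arm.state(); R=Rn.from_rotvec(s['tcp_rot']).as_matrix(); print('tool x,y,z',R.T)
# predicted slopes
def slope(p,d): a=proj('scene',p-d*30);b=proj('scene',p+d*30); return (b-a)[1]/(b-a)[0]
x=R[:,0]*np.sign(R[0,0]); yv=R[:,1]; 
p=s['tool_pos']+14.7*R[:,2]-35*yv*np.sign(yv[1]); print('sole pred',slope(p,x),proj('scene',p))
for l in(.32,.365,.41):
    for yw in(8,10,12): print(l,yw,slope(np.array([506,94,134]),frame(l,yw).as_matrix()[:,0]))
E
```

```text
s2 jaw top edge (array([ -0.0996, 216.5371]), 16, np.float64(0.11218975813045551))
now jaw top edge (array([ -0.0949, 215.3877]), 16, np.float64(0.17084590800707333))
sole (array([ -0.1221, 198.5698]), 23, np.float64(0.18122223831035805))
tool x,y,z [[-0.9198 -0.1642 -0.3565]
 [-0.176   0.9844  0.0007]
 [ 0.3508  0.0634 -0.9343]]
sole pred -0.11786500291248064 [263.3547 168.1239]
0.32 8 -0.02622187715913436
0.32 10 -0.04471477367346205
0.32 12 -0.06300706520149436
0.365 8 -0.07295479346854072
0.365 10 -0.0906864996654164
0.365 12 -0.10829572516218752
0.41 8 -0.12125079498271328
0.41 10 -0.138197004618574
0.41 12 -0.1551013187072882
```

Lean refined to about 0.37, and the sole edge's prediction agrees within 0.004. I'll approach along the normal; the estimated gap is 48.6 mm.

Request:
carry_out:
  rows:
    - {"dx":0.005,"dy":0.001,"dz":-0.014,"wx":0.001,"wy":-0.006,"wz":0}
    - {"dx":0.0105,"dy":0.002,"dz":-0.028,"wx":0.001,"wy":-0.006,"wz":0}
    - {"dx":0.015,"dy":0.0028,"dz":-0.04,"wx":0.001,"wy":-0.006,"wz":0}
    - {"dx":0.015,"dy":0.0028,"dz":-0.04,"wx":0.001,"wy":-0.006,"wz":0}
    - {"dx":0.015,"dy":0.0028,"dz":-0.04,"wx":0.001,"wy":-0.006,"wz":0}

```text
t: 10.62
tool_pos: [485.0, 131.3, 174.5]
tcp_rot: [-0.246, 2.761, 0.047]
ft_force: [0.1, 0.4, -2.0]
opening: 0.382
```

```bash
cat > m.py <<'E'
from h import *
st()
s=arm.state(); n=frame(.37,10.2).as_matrix(); d=s['tool_pos']-np.array([490.56,132.05,153.77])
R=Rn.from_rotvec(s['tcp_rot']).as_matrix()
print('gap',d@n[:,2]-14.7,'ang tool vs n',np.arccos(-R[:,2]@n[:,2]),'lean',np.arctan2(R[0,2],-R[2,2])/1,'F in foot frame',s['ft_force']@n,'T',s['ft_torque']@n)
E
python3 m.py; python3 - <<'E'
from h import *
im=arm.snapshot('scene')[:,:,::-1]; cv2.imwrite('pics/s7.png',cv2.resize(im[130:220,225:335],None,fx=7,fy=6.5,interpolation=2))
E
```

```text
10.625 [485.044 131.315 174.539] [-0.246  2.761  0.047] q [ 0.287 -0.208 -0.548  0.862 -0.039  0.102] F [ 0.053  0.441 -1.971] T [-0.063  0.466 -0.038] 0.3820528398858419
gap 6.67406053365022 ang tool vs n 0.001073798126167601 lean 0.3654357850216166 F in foot frame [-0.592  0.425 -1.885] T [ 0.005  0.47  -0.043]
```

View pics/s7.png

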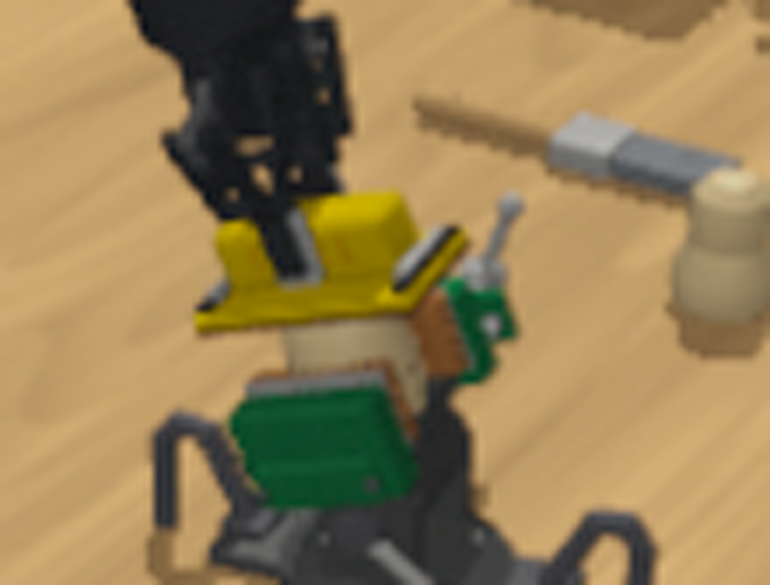

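The block is parallel to the jaw and centred over the foot, about 6 mm above it. Now small steps.

Request:
carry_out:
  rows:
    - {"dx":0.0007,"dy":0.0001,"dz":-0.0019,"wx":0,"wy":0,"wz":0}
    - {"dx":0.0014,"dy":0.0003,"dz":-0.0037,"wx":0,"wy":0,"wz":0}
    - {"dx":0.0014,"dy":0.0003,"dz":-0.0037,"wx":0,"wy":0,"wz":0}

```text
t: 11.05
tool_pos: [486.2, 131.6, 170.5]
tcp_rot: [-0.246, 2.761, 0.047]
ft_force: [-0.3, 0.5, -1.5]
opening: 0.389
```

```bash
python3 m.py
```

```text
11.05 [486.198 131.611 170.476] [-0.246  2.761  0.047] q [ 0.287 -0.204 -0.553  0.853 -0.039  0.102] F [-0.31   0.546 -1.537] T [-0.105  0.501 -0.022] 0.3887696603515831
gap 2.4556819507103285 ang tool vs n 0.0008778636942103418 lean 0.3651678718447848 F in foot frame [-0.75   0.592 -1.358] T [-0.022  0.512 -0.015]
```

Request:
carry_out:
  rows:
    - {"dx":0.0004,"dy":0.0001,"dz":-0.001,"wx":0,"wy":0,"wz":0}
    - {"dx":0.0004,"dy":0.0001,"dz":-0.001,"wx":0,"wy":0,"wz":0}

```text
t: 11.3
tool_pos: [486.7, 131.7, 169.5]
tcp_rot: [-0.246, 2.761, 0.047]
ft_force: [0.5, -0.2, -1.6]
opening: 0.387
```

```bash
python3 m.py
```

```text
11.3 [486.658 131.705 169.524] [-0.246  2.761  0.047] q [ 0.287 -0.203 -0.555  0.85  -0.039  0.102] F [ 0.474 -0.158 -1.64 ] T [-0.14   0.428 -0.01 ] 0.38711558409462304
gap 1.3985214804947788 ang tool vs n 0.0009023013921264541 lean 0.3652617122544998 F in foot frame [-0.184 -0.24  -1.688] T [-0.062  0.446  0.013]
```

Request:
carry_out:
  rows:
    - {"dx":0.0004,"dy":0.0001,"dz":-0.001,"wx":0,"wy":0,"wz":0}
    - {"dx":0.0004,"dy":0.0001,"dz":-0.001,"wx":0,"wy":0,"wz":0}

```text
t: 11.55
tool_pos: [487.1, 131.8, 168.6]
tcp_rot: [-0.246, 2.761, 0.047]
ft_force: [0.2, -0.0, -1.2]
opening: 0.387
```

```bash
python3 m.py
```

```text
11.55 [487.131 131.82  168.6  ] [-0.246  2.761  0.047] q [ 0.287 -0.201 -0.556  0.847 -0.039  0.102] F [ 0.168 -0.042 -1.169] T [-0.084  0.444 -0.011] 0.3869696409033954
gap 0.3610181321773638 ang tool vs n 0.0010582432707319039 lean 0.36541856494580155 F in foot frame [-0.276 -0.071 -1.147] T [-0.008  0.452 -0.009]
```

Request:
carry_out:
  rows:
    - {"dx":0.0002,"dy":0.0,"dz":-0.0005,"wx":0,"wy":0,"wz":0}
    - {"dx":0.0002,"dy":0.0,"dz":-0.0005,"wx":0,"wy":0,"wz":0}

```text
t: 11.8
tool_pos: [487.3, 131.9, 168.5]
tcp_rot: [-0.246, 2.761, 0.047]
ft_force: [-4.1, -0.6, 3.4]
opening: 0.381
```

```bash
python3 m.py
```

```text
11.8 [487.272 131.852 168.519] [-0.246  2.761  0.047] q [ 0.287 -0.201 -0.556  0.847 -0.039  0.102] F [-4.132 -0.592  3.379] T [-0.084  0.903  0.022] 0.3806937488845776
gap 0.23363478191706832 ang tool vs n 0.001430404002554469 lean 0.36570602353569115 F in foot frame [-2.667  0.149  4.658] T [ 0.08   0.904 -0.007]
```

Contact is made, at about 6 N normal. I'll add a little push and bleed off the tangential part.

Request:
carry_out:
  rows:
    - {"dx":-0.0003,"dy":-0.0001,"dz":-0.0006,"wx":0,"wy":0,"wz":0}
    - {"dx":-0.0003,"dy":-0.0001,"dz":-0.0006,"wx":0,"wy":0,"wz":0}
    - {"dx":-0.0003,"dy":-0.0001,"dz":-0.0006,"wx":0,"wy":0,"wz":0}

```text
t: 12.18
tool_pos: [487.3, 131.9, 168.5]
tcp_rot: [-0.246, 2.76, 0.048]
ft_force: [-5.3, -1.4, 6.2]
opening: 0.388
```

```bash
python3 m.py; python3 - <<'E'
from h import *
np.set_printoptions(suppress=True,precision=4)
S=arm.snapshot('scene'); cv2.imwrite('pics/sc8.png',S[:,:,::-1]); T=arm.snapshot('top'); cv2.imwrite('pics/t8.png',T[:,:,::-1])
a=cv2.resize(S[140:215,235:310,::-1],None,fx=5.3,fy=5.3,interpolation=2); b=cv2.resize(T[190:265,190:265,::-1],None,fx=5.3,fy=5.3,interpolation=2)
cv2.imwrite('pics/c8.png',np.hstack([a,b]))
E
```

```text
12.175 [487.254 131.865 168.462] [-0.246  2.76   0.048] q [ 0.287 -0.202 -0.557  0.845 -0.039  0.102] F [-5.299 -1.364  6.205] T [-0.028  0.972  0.028] 0.3880860814713788
gap 0.18623229194585278 ang tool vs n 0.002417105836562661 lean 0.36669209598162156 F in foot frame [-2.844 -0.404  7.758] T [ 0.145  0.961 -0.026]
```

View pics/c8.png

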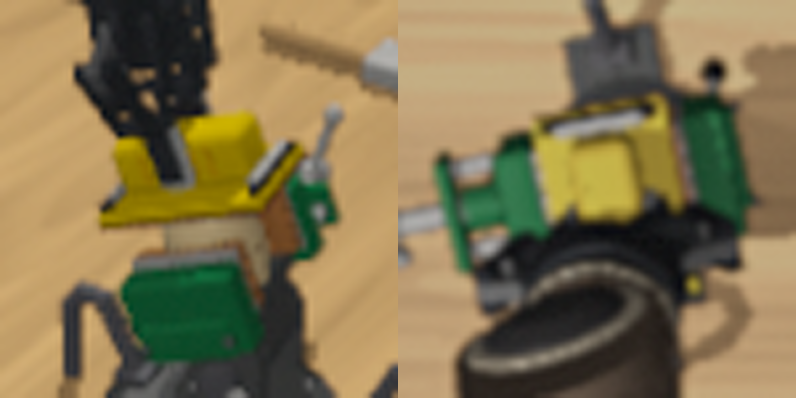

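```bash
python3 - <<'E'
from h import *
np.set_printoptions(suppress=True,precision=4)
S=cv2.imread('pics/sc8.png')[:,:,::-1].astype(float)
def fit(f,cols,lo,hi,sgn):
    p=[]
    for c in cols:
        g=np.diff(f[lo:hi,c])*sgn; i=int(np.argmax(g)); a=max(0,i-1); w=g[a:i+2].clip(0); p.append((c,lo+.5+(w*np.arange(a,a+len(w))).sum()/w.sum()))
    p=np.array(p); k=np.polyfit(*p.T,1); r=abs(p[:,1]-np.polyval(k,p[:,0])); ok=r<2*np.median(r)+.1
    k=np.polyfit(*p[ok].T,1); return k,ok.sum(),np.std(p[ok,1]-np.polyval(k,p[ok,0]))
rb=S[:,:,0]-S[:,:,2]
for a,b in((256,281),(256,265),(270,281)): print('sole',fit(rb,range(a,b),175,187,-1))
gr=S[:,:,1]-S[:,:,0]; print('jaw',fit(gr,range(262,278),184,195,1))
s=arm.state(); R=Rn.from_rotvec(s['tcp_rot']).as_matrix()
def slope(p,d): a=proj('scene',p-d*30);b=proj('scene',p+d*30); return (b-a)[1]/(b-a)[0]
x=R[:,0]*np.sign(R[0,0]); yv=R[:,1]; p=s['tool_pos']+14.7*R[:,2]-35*yv*np.sign(yv[1]); print('pred',slope(p,x),proj('scene',p))
for l in(.33,.37,.41): print(l,slope(p,frame(l,10.2).as_matrix()[:,0]),slope(np.array([506,94,134]),frame(l,10.2).as_matrix()[:,0]))
# yaw from top2: left/right jaw steel-green boundaries by rows
T=cv2.imread('pics/top2.png')[:,:,::-1].astype(float); g=T[:,:,1]-T[:,:,0]
def fitc(f,rows,fc,sgn):
    p=[]
    for r in rows:
        c0=int(round(fc(r))); q=np.diff(f[r,c0-4:c0+5])*sgn; i=int(np.argmax(q)); a=max(0,i-1); w=q[a:i+2].clip(0); p.append((r,c0-4+.5+(w*np.arange(a,a+len(w))).sum()/w.sum()))
    p=np.array(p); k=np.polyfit(*p.T,1); rr=abs(p[:,1]-np.polyval(k,p[:,0])); ok=rr<2*np.median(rr)+.1
    return np.polyfit(*p[ok].T,1),ok.sum()
kr=fitc(g,range(214,234),lambda r:243.5+(r-212)*.19,1); kl=fitc(g,range(221,239),lambda r:215.5+(r-219)*.22,-1)
print(kr,kl)
def sl(p,d): a=proj('top',p-d*30);b=proj('top',p+d*30); return (b-a)[0]/(b-a)[1]
for yw in(8,10,12):
    x=frame(.37,yw).as_matrix()[:,0]; print(yw,'R',sl(np.array([506,94,134.]),x),'L',sl(np.array([490,173,134.]),x))
E
```

```text
sole (array([ -0.1022, 207.9919]), np.int64(25), np.float64(0.19551078333157185))
sole (array([ -0.1352, 216.5161]), np.int64(9), np.float64(0.13101094803640417))
sole (array([ -0.1077, 209.504 ]), np.int64(11), np.float64(0.20711311655681106))
jaw (array([ -0.0738, 209.8669]), np.int64(14), np.float64(0.12275946528198244))
pred -0.10861772840261859 [268.5897 182.1418]
0.33 -0.06492006708886269 -0.056632636311715626
0.37 -0.10641245022471264 -0.09764212158016551
0.41 -0.14916208769482348 -0.13988861615069703
(array([  0.2264, 195.2236]), np.int64(20)) (array([  0.2351, 162.8524]), np.int64(16))
8 R 0.15883295720165594 L 0.1744552615856331
10 R 0.19369051210755786 L 0.20952572173811945
12 R 0.22899974883112373 L 0.2450804274965971
```

In contact at about 9 N, and the angle estimates are lean 0.35–0.37 and yaw 10–11.5°. To check flushness I'll rock the block ±0.03 rad about the foot centre and compare forces.

Request:
carry_out:
  rows:
    - {"dx":-0.0004,"dy":0,"dz":-0.0001,"wx":0.005,"wy":-0.03,"wz":0}
    - {"dx":-0.0004,"dy":0,"dz":-0.0001,"wx":0.005,"wy":-0.03,"wz":0}
    - {"dx":-0.0004,"dy":0,"dz":-0.0001,"wx":0.005,"wy":-0.03,"wz":0}

```text
t: 12.65
tool_pos: [486.8, 131.8, 168.8]
tcp_rot: [-0.243, 2.729, 0.05]
ft_force: [-6.0, -0.6, 9.2]
opening: 0.388
```

```bash
python3 m.py
```

```text
12.65 [486.807 131.787 168.768] [-0.243  2.729  0.05 ] q [ 0.29  -0.227 -0.586  0.81  -0.043  0.103] F [-5.994 -0.625  9.246] T [-0.18   1.244  0.084] 0.3883644461657237
gap 0.6358277586450765 ang tool vs n 0.03319550762073692 lean 0.3974060445251927 F in foot frame [-2.26   0.446 10.794] T [0.07  1.256 0.063]
```

Request:
carry_out:
  rows:
    - {"dx":0.0004,"dy":0,"dz":0.0001,"wx":-0.005,"wy":0.03,"wz":0}
    - {"dx":0.0004,"dy":0,"dz":0.0001,"wx":-0.005,"wy":0.03,"wz":0}
    - {"dx":0.0004,"dy":0,"dz":0.0001,"wx":-0.005,"wy":0.03,"wz":0}

```text
t: 13.02
tool_pos: [487.4, 131.9, 168.5]
tcp_rot: [-0.246, 2.76, 0.048]
ft_force: [-6.3, -0.8, 8.6]
opening: 0.388
```

```bash
python3 m.py
```

```text
13.025 [487.423 131.898 168.5  ] [-0.246  2.76   0.048] q [ 0.287 -0.202 -0.557  0.846 -0.038  0.102] F [-6.279 -0.766  8.602] T [0.024 0.997 0.06 ] 0.3883196418567229
gap 0.15985336739560907 ang tool vs n 0.002155998718794184 lean 0.3663933374447723 F in foot frame [-2.777  0.358 10.304] T [ 0.209  0.977 -0.017]
```

Request:
carry_out:
  rows:
    - {"dx":0.0004,"dy":0,"dz":0.0001,"wx":-0.005,"wy":0.03,"wz":0}
    - {"dx":0.0004,"dy":0,"dz":0.0001,"wx":-0.005,"wy":0.03,"wz":0}
    - {"dx":0.0004,"dy":0,"dz":0.0001,"wx":-0.005,"wy":0.03,"wz":0}

```text
t: 13.4
tool_pos: [487.8, 131.9, 168.8]
tcp_rot: [-0.249, 2.79, 0.045]
ft_force: [-7.9, -0.7, 9.0]
opening: 0.388
```

```bash
python3 m.py
```

```text
13.4 [487.766 131.932 168.783] [-0.249  2.79   0.045] q [ 0.284 -0.178 -0.527  0.882 -0.034  0.1  ] F [-7.911 -0.66   9.047] T [-0.079  0.965  0.03 ] 0.3879288970021685
gap 0.299251367879787 ang tool vs n 0.028402396601195486 lean 0.3363973686003824 F in foot frame [-4.096  0.752 11.292] T [ 0.097  0.963 -0.006]
```

The centre of pressure moves from the near edge at lean 0.397, through the middle at about 0.36, to the far side at 0.336. So flush is at about 0.356, and I'll settle there.

Request:
carry_out:
  rows:
    - {"dx":-0.0003,"dy":0,"dz":-0.0001,"wx":0.0035,"wy":-0.02,"wz":0}
    - {"dx":-0.0003,"dy":0,"dz":-0.0001,"wx":0.0035,"wy":-0.02,"wz":0}
    - {"dx":-0.0003,"dy":0,"dz":-0.0001,"wx":0.0035,"wy":-0.02,"wz":0}
    - {"dx":-0.0003,"dy":0,"dz":-0.0001,"wx":0.0035,"wy":-0.02,"wz":0}
    - {"dx":-0.0003,"dy":0,"dz":-0.0001,"wx":0.0035,"wy":-0.02,"wz":0}

```text
t: 14.02
tool_pos: [487.5, 131.9, 168.5]
tcp_rot: [-0.247, 2.77, 0.047]
ft_force: [-4.7, -1.2, 7.9]
opening: 0.387
```

```bash
python3 m.py; python3 - <<'E'
from h import *
np.set_printoptions(suppress=True,precision=4)
F=[]
for i in range(4):
    S=arm.snapshot('scene'); s=arm.state(); F.append(np.r_[s['ft_force'],s['tool_pos']])
print(np.array(F))
cv2.imwrite('pics/sc9.png',S[:,:,::-1]); T=arm.snapshot('top'); 
cv2.imwrite('pics/c9.png',np.hstack([cv2.resize(S[140:215,235:310,::-1],None,fx=5.3,fy=5.3,interpolation=2),cv2.resize(T[190:265,190:265,::-1],None,fx=5.3,fy=5.3,interpolation=2)]))
S=S.astype(float); rb=S[:,:,0]-S[:,:,2]
p=[]
for c in range(256,281):
    g=-np.diff(rb[175:187,c]); i=int(np.argmax(g)); a=max(0,i-1); w=g[a:i+2].clip(0); p.append((c,175.5+(w*np.arange(a,a+len(w))).sum()/w.sum()))
print('sole',np.polyfit(*np.array(p).T,1))
s=arm.state(); R=Rn.from_rotvec(s['tcp_rot']).as_matrix(); x=-R[:,0]; q=s['tool_pos']+14.7*R[:,2]-35*R[:,1]
a=proj('scene',q-x*30);b=proj('scene',q+x*30); print('pred',(b-a)[1]/(b-a)[0],a,b)
E
```

```text
14.025 [487.501 131.905 168.511] [-0.247  2.77   0.047] q [ 0.286 -0.194 -0.547  0.857 -0.037  0.101] F [-4.72  -1.198  7.899] T [-0.051  0.844  0.098] 0.38733832617965486
gap 0.14166066014856682 ang tool vs n 0.008048048105741308 lean 0.35659630415073645 F in foot frame [-1.673 -0.343  9.121] T [0.128 0.84  0.055]
[[ -6.0201  -1.416    8.2297 487.4972 131.9079 168.5281]
 [ -5.427   -1.2557   8.4471 487.4942 131.9076 168.5181]
 [ -5.0335  -1.0629   8.3805 487.5027 131.9312 168.5548]
 [ -5.1569  -0.624    8.5208 487.5057 131.8981 168.4989]]
sole [ -0.0306 188.5526]
pred -0.09772154453639133 [260.2968 182.9783] [277.1167 181.3346]
```

View pics/c9.png

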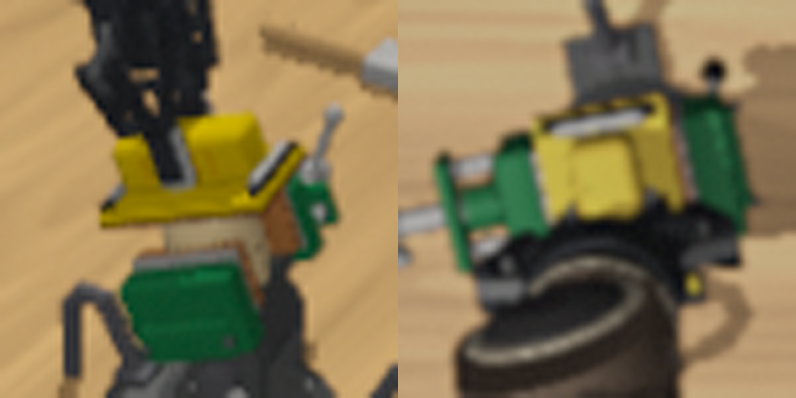

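```bash
python3 - <<'E'
import cv2,numpy as np
for n in('sc8','sc9'):
    S=cv2.imread(f'pics/{n}.png')[:,:,::-1].astype(float); rb=S[:,:,0]-S[:,:,2]
    p=[]
    for c in range(256,281):
        g=-np.diff(rb[178:187,c]); i=int(np.argmax(g)); a=max(0,i-1); w=g[a:i+2].clip(0); p.append((c,178.5+(w*np.arange(a,a+len(w))).sum()/w.sum()))
    p=np.array(p,np.float32); v=cv2.fitLine(p,cv2.DIST_HUBER,0,.01,.01).ravel(); print(n,v[1]/v[0]); print(p[:,1].round(2))
E
```

```text
sc8 -0.112514555
[181.98 181.94 181.65 181.29 181.2  181.12 181.08 180.96 181.01 181.1
 181.17 180.94 180.62 180.45 180.25 180.18 180.1  180.09 180.1  180.16
 180.18 179.86 179.44 179.17 179.16]
sc9 -0.07900916
[182.02 181.7  181.28 181.21 181.14 181.08 181.03 180.93 181.01 181.09
 181.16 180.97 180.64 180.45 180.26 180.21 180.11 180.1  180.11 180.14
 180.15 180.19 179.75 179.36 179.29]
```

The sole follows the tool, so the block hasn't slipped in the grip. The push is steady at about 11 N, so I'm handing in.

```bash
python3 -c "
from plant import arm
print(arm.sign_off()); s=arm.state(); print(s['t'],s['tool_pos'],s['ft_force'],s['opening'])"
```

```text
the job is handed in; nothing more can be done
None
the job is handed in; nothing more can be done
```

I pressed the doll bottom home with the shut fingers, then picked up the middle of the three yellow blocks. I laid its sole on the foot and handed in at about 14 s, still gripping and pushing. No verdict came back.

**What the last checks showed**
- **Doll home:** it moved at about 7 N, then stopped hard at 25 N with the tip at z = 153.8 mm (predicted 153.6).
- **Right block:** it measured about 107 x 69 mm against the given 110 x 70. The other two came out at 152 x 92 and 76 x 49.
- **Flush:** rocking the block ±0.03 rad moved the centre of pressure from one edge of the foot to the other. I settled in between, at a lean of 0.356 rad.
- **Position:** by calculation, the foot was within about 3 mm of the middle of the block.
- **Push and grip:** contact was steady at about 11 N, and the jaw opening held at 33 mm on the 34 mm ridge.

**What disagreed**
- **Lean:** the image estimates ranged from 0.34 to 0.39 rad, and I relied on the rocking test.
- **Vise yaw:** it came out between 9° and 11.7°. I used 10.2°, which adds under 0.01 rad of tilt error.
- **Sole edge slope:** in the last picture, the outlier-resistant fit gave -0.08 against a predicted -0.098 (a plain fit gave -0.03, which I discarded). I put that down to pixel steps in the picture rather than slip.
- **Sideways force:** about 1 to 2 N stayed on the foot and was not removed.

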